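# Shut off and lock the interlocked air bank

### The arm

A 7-joint arm with a two-finger parallel gripper is mounted at the origin on the work surface. World frame = base frame: x ahead of the robot, y to its left, z up, the work surface at z = 0. Lengths are in m, angles in rad, forces in N, time in s.
With the tool pointing down it reaches from about 0.35 to 0.9 m from the base axis. Payload 7.2 kg.
Tool frame: the origin (TCP) lies midway between the tips of the shut fingers; the grasp point (between the pads) lies 19 mm behind it (env.grip_point_offset is the distance from the TCP to the grasp point, in m); z points along the fingers, y is the direction in which the jaws open and shut (so a half turn about z gives the same grasp; the last joint's range is limited). The gripper opens to 88 mm and grips with 3 to 60 N. Pads are 20 mm wide; open, the fingers measure 115 mm over their backs; the gripper's body (75 mm by 178 mm) begins 61 mm behind the grasp point.
Start: joints at [-1.209, 0.411, -0.013, 1.596, 0.006, 1.134, -0.082], TCP at [0.26, 0.568, 0.223] pointing down, gripper open.
Joint ranges: [-2.95, 2.95], [-0.29, 1.99], [-1.47, 1.44], [0.14, 2.54], [-1.03, 4.17], [0.13, 1.85], [-2.86, 2.86]. Speed limits (rad/s): [2.39, 2.39, 3.01, 3.01, 3.14, 3.14, 3.14].

### API

Orientations are given as [roll, pitch, yaw] about the fixed x, y, z axes, in that order (R = Rz(yaw) Ry(pitch) Rx(roll)).
In Python, from station import env gives the robot as it stands.
- The arm moves only by the shell command python3 -m inch 'ROWS'. ROWS is JSON, a list of rows, each a list of 7 numbers: the shift along the tool's x, y, z in mm, then the turn, a rotation vector about the tool's x, y, z in rad, then the opening, from -1 (shut) to 1 (fully open), so that 0 is half open. A call has 1 to 12 rows; each row is the pose to reach, as a shift and turn from the pose commanded when the call began, along the tool's axes at that moment; what a row does not reach only later rows make up. A row lasts 1/10 s, in which the tool goes at most 50 mm and 8.59 degrees, less where a joint would pass 70% of its speed; a pose out of reach is approached as far as the arm can. A call with a gripper value outside its range is refused whole. The fingers move at their own pace and stop on an object; the grip force is fixed at half the most. Time passes only in rows, so rows that repeat a pose let the fingers close. It gives the time, the measured TCP pose, the force and the opening at its end, in the units of the state.
- env.observe(): the state, without advancing time (a new reading comes with each control period).
- env.capture(name): name is "scene" or "top"; returns a dict with "image" (420x560x3 uint8, red, green, blue), "fx", "fy", "cx", "cy" (pixels), "origin" and "rotation" of the camera in the world. Camera axes: x right, y up, looking along -z (the intrinsics and any distortion apply to the point x, -y, -z); pixel columns grow to the right and rows downward; lengths in m; the calibration is good to about 2 mm. A picture is of the moment at which its call begins. There is no depth.
- env.hand_in(): hands the job in, once; it reports no verdict.
Trained networks look in a picture, given as the dict that the camera call returned (one of the last four; its "shot" number tells which), for a name from the list of things; names that differ only in an ending like _2 or _b are one class to them, and where a whole thing is asked for, a point or a joint stands for the part that bears it (a point fixed in the world has none). Each returns a list of dicts, best first, with "confidence" (0 to 1); they miss things now and then, are a little off and sometimes report something else, mostly with a low value. They report only what shows in the picture. A call takes as long as a camera call.
- env.masks_of(picture, thing): "region" (420x560 bool, what is visible of it) and "bbox" ([left, top, width, height] in pixels, round what is visible of it).
- env.landmark_of(picture, thing): "at" ([column, row] in pixels: a listed point, or the origin of a listed thing).
The state is a dict: "clock": time; "qpos": joint angles; "joint_velocities": joint speeds; "joint_efforts": joint torques, N m; "position": TCP position; "ee_rot": TCP orientation; "wrist_force": force on the tool from outside, world axes, zero at the start; "moment": the same for the moment, N m; "width": opening from 0.0 (shut) to 1.0 (fully open).
Only numpy, scipy, OpenCV 4.12 (cv2) and the standard library are available. Lean on these libraries where they do the work, as an engineer would, in place of code of your own. Each camera call takes 0.05 s, during which the arm holds its last target. There are 200 camera calls.

### The job

Shut off the packing bench's air bank and lock it: throw all four red levers fully over, away from the robot, then push the yellow lock slide fully home against its keeper, and let go. The bank is interlocked in an unmarked order that is different every time: a lever whose turn has not come gives a little and then pushes back, so feel for it, ease off at once and try another; never push any lever or the slide harder than 20 N, and leave everything else on the bench and on the bank where it is.

Things in the scene. Friction and masses are not known exactly. Their poses are not given: they have to be found in the camera images.
- bank: grey steel valve bank fixed to the bench, 160 (x) by 500 (y) by 90 (z) mm; origin at the centre of its underside; its +y axis runs along the lever row, +x points away from the robot (turned up to 15 degrees either way). Levers come out of its top at y = +190, +115, +40, -35 mm. A dark fixed keeper block (35 x 50 x 32 mm) stands on top, at x = 0, from y = -110 to -60 mm; the lock slide lies beyond it, at the -y end
- lever_1 (a joint): valve lever 1, at the bank's +y end; angle in rad: 0 = open, leaning 0.45 rad towards the robot; about 0.87 = fully thrown (a firm springy stop), leaning 0.42 rad away from it. It pivots about the bank's y axis, 70 mm above the bench, and stays where it is left. Which of the four levers comes first, second, third, fourth is not marked and differs every time
- grip_1: the red round grip of lever 1, 22 mm across, from 60 to 125 mm from the pivot (rounded end); origin on its axis, 90 mm from the pivot; its z axis points along the lever to the free end
- lever_2 (a joint): valve lever 2, second from the +y end, same values as lever_1. Any lever that is free drags steadily, 2 to 4 N at its grip, all the way to its stop
- grip_2: the red round grip of lever 2, 22 mm across, from 60 to 125 mm from the pivot (rounded end); origin on its axis, 90 mm from the pivot; its z axis points along the lever to the free end
- lever_3 (a joint): valve lever 3, third from the +y end, same values as lever_1. Any lever that is blocked moves with the usual drag for about 0.06 rad, then pushes back like a spring (about 1 N per mm at the grip), up to a solid block beyond 20 N; let go, it keeps or springs back to a small angle, which does no harm
- grip_3: the red round grip of lever 3, 22 mm across, from 60 to 125 mm from the pivot (rounded end); origin on its axis, 90 mm from the pivot; its z axis points along the lever to the free end
- lever_4 (a joint): valve lever 4, at y = -35 mm, same values as lever_1. A blocked lever comes free once the lever due before it is past about 0.75; trying it again then will show it
- grip_4: the red round grip of lever 4, 22 mm across, from 60 to 125 mm from the pivot (rounded end); origin on its axis, 90 mm from the pivot; its z axis points along the lever to the free end
- lock_slide (a joint): travel in m of the lock slide, a steel plate with a yellow knob on top of the bank's -y end: 0 = drawn back, about 0.047 = fully home, its plate up to the keeper block (a firm springy stop). It moves along the bank's +y axis, towards the levers, drags with about 2.5 N, and is blocked until all four levers are thrown.
- lock_knob: the yellow upright knob of the lock slide, 24 mm across and 50 mm tall, from 99 to 149 mm above the bench; origin at its middle (124 mm above the bench); with the slide drawn back it stands at x = 0, y = -190 mm on the bank
- fitting: bystander: brass hose fitting, 24 mm across, 28 mm tall, loose on top of the bank at its far -y corner; origin under its foot
- collar: bystander: steel collar, 28 mm across, 12 mm tall, loose on top of the bank near its far edge; origin under its centre
- bin: bystander: yellow open parts bin with fittings, 200 x 120 x 75 mm, left on the bench; origin under its centre
- carton: bystander: cardboard box 130 x 100 x 80 mm, on the right; origin under its centre
- driver: bystander: screwdriver lying on the right of the bench; origin near its middle
- spanner: bystander: spanner lying on the left of the bench; origin near its middle
- tape_roll: bystander: amber tape roll lying flat, 100 mm across, 48 mm tall; origin under its centre

How it is judged:
By the outcome, as a careful person would: the job done as asked, in the order asked, and still so for the second after the job is handed in, with the robot touching nothing.
It also fails if it takes over 72 s, if anything falls off the work surface, if the arm or the gripper's body presses on something with over 40 N, if the wrist force passes 120 N, or if a joint passes its speed limit or range.

## Working session

There is one attempt and no reset: what is moved stays moved. The work goes in short steps, Python scripts to look and compute and a shell command to move; the robot and the scene stay as the last step left them, time stands still between calls to the robot, and variables do not carry over. Pictures are saved under pics/ and viewed, about 8 in all and at most 12, crops included, and the job is handed in when it is done.

```bash
ls; mkdir -p pics; cat > h.py <<'E'
import numpy as np, cv2
from station import env
from scipy.spatial.transform import Rotation as R
def ray(p,uv):
    d=np.array([(uv[0]-p['cx'])/p['fx'],-(uv[1]-p['cy'])/p['fy'],-1.])
    return np.array(p['origin']),np.array(p['rotation'])@d
def atz(p,uv,z):
    o,d=ray(p,uv); return o+d*(z-o[2])/d[2]
def proj(p,X):
    c=np.array(p['rotation']).T@(np.array(X)-p['origin']); return np.array([p['cx']-p['fx']*c[0]/c[2],p['cy']+p['fy']*c[1]/c[2]])
E
python3 - <<'E'
from h import *
o=env.observe(); print({k:np.round(v,3).tolist() for k,v in o.items()})
for n in ['scene','top']:
    p=env.capture(n); cv2.imwrite(f'pics/{n}0.png',p['image'][:,:,::-1])
    print(n,{k:np.round(v,3).tolist() for k,v in p.items() if k not in('image','shot') and not isinstance(v,str)})
    for t,z in [('bank',0),('grip_1',.151),('lock_knob',.124),('fitting',.09),('collar',.09)]:
        for d in env.landmark_of(p,t)[:5]: print(t,np.round(d['at'],1),round(d['confidence'],2),np.round(atz(p,d['at'],z),3))
E
```

```text
pics
{'clock': 0.0, 'qpos': [-1.209, 0.412, -0.013, 1.597, 0.006, 1.134, -0.082], 'joint_velocities': [0.0, 0.002, 0.0, 0.0, 0.0, -0.0, 0.002], 'joint_efforts': [-0.0, -58.796, 0.642, -29.107, -0.054, 0.018, 0.0], 'position': [0.26, 0.568, 0.222], 'ee_rot': [-3.14, 0.0, 2.712], 'wrist_force': [-0.383, -0.232, -0.98], 'moment': [-0.06, 0.034, 0.016], 'width': 0.999}
scene {'fx': 381.272, 'fy': 381.272, 'cx': 282.917, 'cy': 208.674, 'origin': [1.235, 0.558, 0.71], 'rotation': [0.995, 0.025, 2.171]}Traceback (most recent call last):
  File "<stdin>", line 7, in <module>
  File "h.py", line 8, in atz
    o,d=ray(p,uv); return o+d*(z-o[2])/d[2]
                                       ~^^^
IndexError: invalid index to scalar variable.
```

```bash
sed -i "s/np.array(p\['rotation'\])/R.from_euler('xyz',p['rotation']).as_matrix()/" h.py
python3 - <<'E'
from h import *
for n in ['scene','top']:
    p=env.capture(n); cv2.imwrite(f'pics/{n}0.png',p['image'][:,:,::-1])
    print(n,{k:np.round(v,3).tolist() for k,v in p.items() if k not in('image','shot') and not isinstance(v,str)})
    for t,z in [('bank',0),('grip_1',.151),('lock_knob',.124),('fitting',.09),('collar',.09)]:
        for d in env.landmark_of(p,t)[:5]: print(t,np.round(d['at'],1),round(d['confidence'],2),np.round(atz(p,d['at'],z),3))
E
```

```text
scene {'fx': 381.272, 'fy': 381.272, 'cx': 282.917, 'cy': 208.674, 'origin': [1.235, 0.558, 0.71], 'rotation': [0.995, 0.025, 2.171]}
bank [266.5 252.5] 0.86 [0.56  0.017 0.   ]
bank [333.2 214.6] 0.4 [0.281 0.087 0.   ]
grip_1 [281.5 208. ] 0.67 [0.53  0.055 0.151]
grip_1 [257.1 199.3] 0.56 [ 0.53  -0.029  0.151]
grip_1 [332.2 212.8] 0.51 [0.478 0.181 0.151]
grip_1 [310. 210.] 0.47 [0.498 0.125 0.151]
lock_knob [199.9 201.4] 0.72 [ 0.595 -0.193  0.124]
fitting [188.9 221.1] 0.44 [ 0.653 -0.187  0.09 ]
collar [219.2 232. ] 0.41 [ 0.645 -0.076  0.09 ]
top {'fx': 518.614, 'fy': 518.614, 'cx': 281.934, 'cy': 210.841, 'origin': [0.349, 0.031, 1.588], 'rotation': [0.116, -0.018, -1.544]}
bank [281.1 200.4] 0.66 [0.566 0.011 0.   ]
bank [243.9 213.7] 0.23 [0.522 0.124 0.   ]
grip_1 [268.9 212.3] 0.63 [0.511 0.046 0.151]
grip_1 [216.6 218.5] 0.48 [0.49  0.191 0.151]
grip_1 [243.1 213.2] 0.43 [0.507 0.118 0.151]
grip_1 [295.7 204. ] 0.4 [ 0.537 -0.028  0.151]
lock_knob [344.5 181.9] 0.93 [ 0.608 -0.168  0.124]
fitting [148.5 271.8] 0.51 [0.337 0.385 0.09 ]
fitting [345.5 166.7] 0.4 [ 0.66  -0.175  0.09 ]
collar [433.6 222.7] 0.57 [ 0.502 -0.434  0.09 ]
collar [314.  167.5] 0.55 [ 0.655 -0.082  0.09 ]
collar [215.8 219.4] 0.47 [0.493 0.2   0.09 ]
```

View pics/scene0.png

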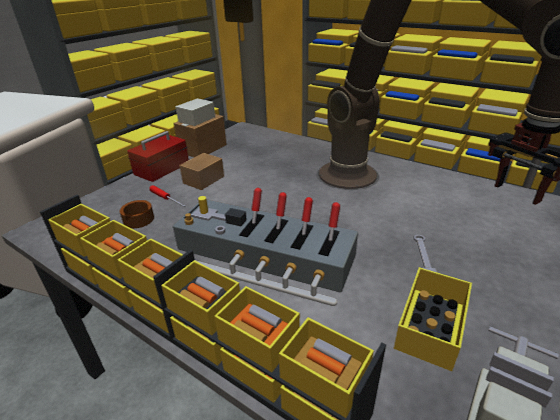

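View pics/top0.png

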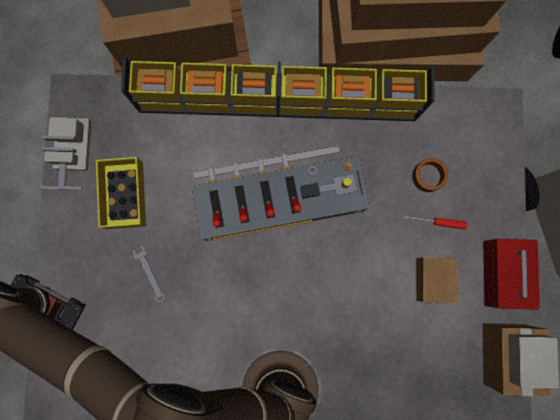

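The scene view shows four red levers near (257–335, 190–215), with the keeper, yellow knob (203, 205), fitting and collar on the left. The top view matches: grips at (217, 219) to (296, 204) and the knob at (345, 182). I'll fit the bank pose to both views.

```bash
cat >> h.py <<'E'
def bw(b,X): return R.from_euler('z',b[2]).apply(X)+[b[0],b[1],0]
E
python3 - <<'E'
from h import *
from scipy.optimize import least_squares
pts={f'g{i}':[-.0391,y,.151] for i,y in enumerate([.19,.115,.04,-.035])}; pts['k']=[0,-.19,.124]
b0=[.56,.01,.208]; obs=[]
for n in ['scene','top']:
    p=env.capture(n)
    for t in ['grip_1','lock_knob']:
        for d in env.landmark_of(p,t):
            for k,X in pts.items():
                if (k=='k')==(t=='lock_knob') and np.linalg.norm(proj(p,bw(b0,X))-d['at'])<15: obs.append((p,k,d['at']))
f=lambda b:np.concatenate([proj(p,bw(b,pts[k]))-a for p,k,a in obs])
s=least_squares(f,b0,loss='soft_l1'); b=s.x; np.save('b.npy',b)
print(b); 
for (p,k,a),r in zip(obs,f(b).reshape(-1,2)): print(k,np.round(a),np.round(r,1))
E
```

```text
[0.56485024 0.01360317 0.21787314]
g2 [282. 207.] [-1.2 -2.5]
g0 [332. 213.] [2.6 2.3]
g3 [255. 198.] [0.7 1.7]
g1 [309. 210.] [-1.9 -0.3]
k [202. 206.] [ 0.5 -0.4]
g0 [216. 220.] [ 0.7 -0.1]
g2 [269. 212.] [ 0.9 -1.6]
g1 [244. 212.] [-0.4  2.7]
k [347. 183.] [-0.7 -0. ]
```

```bash
cat > st.py <<'E'
from h import *
import sys
b=np.load('b.npy'); o=env.observe(); Rb=R.from_euler('z',b[2]); Rt=R.from_euler('xyz',o['ee_rot'])
x=Rb.inv().apply(np.array(o['position'])-[b[0],b[1],0])
print('t',round(o['clock'],2),'bank mm',np.round(x*1e3,1),'F bank',np.round(Rb.inv().apply(o['wrist_force']),1),'w',round(o['width'],2))
if len(sys.argv)>1:
    T=np.array(eval(sys.argv[1]))/1e3
    Rg=Rb*R.from_euler('xyz',[np.pi,0,np.pi])
    print('shift',np.round(Rt.inv().apply(bw(b,T)-o['position'])*1e3,1),'turn',np.round((Rt.inv()*Rg).as_rotvec(),3),'q',np.round(o['qpos'],2))
E
python3 st.py '[-105,190,222]'
```

```text
t 1.05 bank mm [-177.4  607.2  222.6] F bank [0.8 0.3 0.2] w 1.0
shift [-309.4 -289.     0.7] turn [-0.    -0.    -0.648] q [-1.21  0.41 -0.01  1.6   0.01  1.13 -0.08]
```

```bash
python3 -m inch '[[-40,-37,0,0,0,-0.08,-1],[-75,-70,0,0,0,-0.16,-1],[-110,-103,0,0,0,-0.24,-1],[-145,-135,0,0,0,-0.32,-1],[-180,-168,0,0,0,-0.4,-1],[-215,-200,0,0,0,-0.48,-1],[-250,-233,0,0,0,-0.56,-1],[-280,-262,0,0,0,-0.61,-1],[-300,-280,0,0,0,-0.64,-1],[-309,-289,0,0,0,-0.648,-1],[-309,-289,0,0,0,-0.648,-1],[-309,-289,0,0,0,-0.648,-1]]'; python3 st.py '[-105,190,150]'
```

```text
clock: 2.25
position: [0.4208, 0.1773, 0.2228]
ee_rot: [3.141, 0.0, -2.924]
wrist_force: [-0.2, 0.5, 0.5]
width: 0.006
t 2.25 bank mm [-105.3  190.9  222.8] F bank [-0.   0.6  0.5] w 0.01
shift [-0.2 -1.  72.8] turn [ 0.001  0.    -0.   ] q [-0.6   0.12  0.11  1.99 -0.02  1.03  1.3 ]
```

Now descend and move towards lever 1.

```bash
python3 -m inch '[[0,-1,25,0,0,0,-1],[0,-1,50,0,0,0,-1],[0,-1,70,0,0,0,-1],[0,-1,73,0,0,0,-1],[-8,-1,73,0,0,0,-1],[-15,-1,73,0,0,0,-1],[-20,-1,73,0,0,0,-1],[-20,-1,73,0,0,0,-1]]'; python3 st.py
python3 - <<'E'
from h import *
p=env.capture('scene'); c=p['image'][120:320,160:400,::-1]; cv2.imwrite('pics/s1.png',cv2.resize(c,None,fx=3,fy=3))
E
```

```text
clock: 3.05
position: [0.442, 0.1806, 0.1504]
ee_rot: [3.141, 0.002, -2.924]
wrist_force: [0.3, -0.6, -0.7]
width: 0.001
t 3.05 bank mm [-83.9 189.6 150.4] F bank [ 0.2 -0.6 -0.7] w 0.0
```

View pics/s1.png

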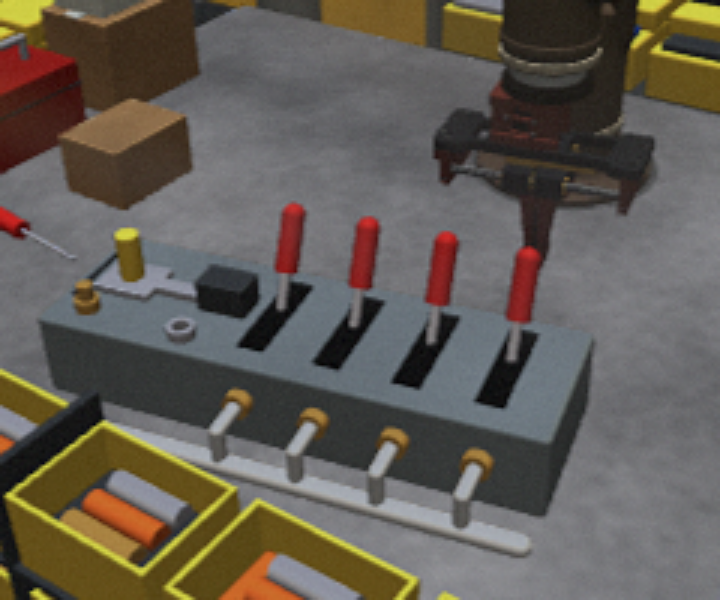

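The shut fingers stand just behind lever 1's grip (about (535, 240) in the crop), lined up with it. Next I probe lever 1.

```bash
python3 -m inch '[[-3,0,0,0,0,0,-1],[-6,0,0,0,0,0,-1],[-9,0,0,0,0,0,-1],[-12,0,0,0,0,0,-1],[-14,0,0,0,0,0,-1],[-14,0,0,0,0,0,-1]]'; python3 st.py
```

```text
clock: 3.7
position: [0.4541, 0.183, 0.1495]
ee_rot: [-3.142, -0.001, -2.923]
wrist_force: [-1.3, 0.1, 0.4]
width: 0.004
t 3.7 bank mm [-71.6 189.3 149.5] F bank [-1.2  0.3  0.4] w 0.0
```

```bash
python3 -m inch '[[-3,0,0,0,0,0,-1],[-6,0,0,0,0,0,-1],[-6,0,0,0,0,0,-1]]'; python3 st.py;  python3 -m inch '[[-3,0,0,0,0,0,-1],[-5,0,0,0,0,0,-1],[-5,0,0,0,0,0,-1]]'; python3 st.py
```

```text
clock: 4.0
position: [0.4599, 0.1845, 0.1496]
ee_rot: [3.141, -0.001, -2.923]
wrist_force: [-2.8, -0.1, 0.8]
width: 0.003
t 4.0 bank mm [-65.5 189.5 149.6] F bank [-2.7  0.5  0.8] w 0.0
clock: 4.3
position: [0.464, 0.1855, 0.1495]
ee_rot: [3.141, -0.002, -2.923]
wrist_force: [-6.5, 0.3, 3.2]
width: 0.006
t 4.3 bank mm [-61.3 189.6 149.5] F bank [-6.3  1.7  3.2] w 0.01
```

Lever 1 pushes back, so it is blocked. I ease off and try lever 2.

```bash
python3 -m inch '[[15,0,0,0,0,0,-1],[32,-5,0,0,0,0,-1],[32,-35,0,0,0,0,-1],[32,-65,0,0,0,0,-1],[25,-75,0,0,0,0,-1],[15,-75,0,0,0,0,-1],[10,-75,0,0,0,0,-1],[7,-75,0,0,0,0,-1],[4,-75,0,0,0,0,-1],[3,-75,0,0,0,0,-1],[3,-75,0,0,0,0,-1]]'; python3 st.py;  python3 -m inch '[[-2,0,0,0,0,0,-1],[-4,0,0,0,0,0,-1],[-4,0,0,0,0,0,-1]]'; python3 st.py
```

```text
clock: 5.4
position: [0.4772, 0.1129, 0.1492]
ee_rot: [3.141, -0.003, -2.921]
wrist_force: [-4.8, -0.9, 3.7]
width: 0.004
t 5.4 bank mm [-64.1 115.9 149.2] F bank [-4.8  0.1  3.7] w 0.0
clock: 5.7
position: [0.4804, 0.1136, 0.1491]
ee_rot: [3.141, -0.004, -2.921]
wrist_force: [-8.0, -1.4, 6.8]
width: 0.008
t 5.7 bank mm [-60.9 115.9 149.1] F bank [-8.2  0.4  6.8] w 0.01
```

```bash
python3 -m inch '[[15,0,0,0,0,0,-1],[32,-5,0,0,0,0,-1],[32,-35,0,0,0,0,-1],[32,-65,0,0,0,0,-1],[25,-75,0,0,0,0,-1],[15,-75,0,0,0,0,-1],[12,-75,0,0,0,0,-1],[9,-75,0,0,0,0,-1],[6,-75,0,0,0,0,-1],[5,-75,0,0,0,0,-1],[5,-75,0,0,0,0,-1]]'; python3 st.py;  python3 -m inch '[[-2,0,0,0,0,0,-1],[-3,0,0,0,0,0,-1],[-3,0,0,0,0,0,-1]]'; python3 st.py
```

```text
clock: 6.8
position: [0.4925, 0.0398, 0.1492]
ee_rot: [3.141, -0.003, -2.921]
wrist_force: [-6.0, -3.1, 4.2]
width: 0.004
t 6.8 bank mm [-65.   41.2 149.2] F bank [-6.5 -1.8  4.2] w 0.0
clock: 7.1
position: [0.4947, 0.0403, 0.1492]
ee_rot: [3.141, -0.004, -2.921]
wrist_force: [-7.8, -2.3, 5.9]
width: 0.007
t 7.1 bank mm [-62.7  41.2 149.2] F bank [-8.1 -0.6  5.9] w 0.01
```

Lever 3 is blocked too. Next is lever 4.

```bash
python3 -m inch '[[15,0,0,0,0,0,-1],[32,-5,0,0,0,0,-1],[32,-35,0,0,0,0,-1],[32,-65,0,0,0,0,-1],[25,-75,0,0,0,0,-1],[15,-75,0,0,0,0,-1],[12,-75,0,0,0,0,-1],[9,-75,0,0,0,0,-1],[6,-75,0,0,0,0,-1],[5,-75,0,0,0,0,-1],[5,-75,0,0,0,0,-1]]'; python3 st.py;  python3 -m inch '[[-2,0,0,0,0,0,-1],[-4,0,0,0,0,0,-1],[-4,0,0,0,0,0,-1]]'; python3 st.py
```

```text
clock: 8.2
position: [0.5066, -0.034, 0.1492]
ee_rot: [3.141, -0.003, -2.922]
wrist_force: [-6.0, -2.0, 4.2]
width: 0.001
t 8.2 bank mm [-67.2 -33.9 149.2] F bank [-6.3 -0.6  4.2] w 0.0
clock: 8.5
position: [0.5107, -0.0331, 0.1493]
ee_rot: [3.141, -0.003, -2.921]
wrist_force: [-3.9, -2.3, 2.6]
width: 0.003
t 8.5 bank mm [-62.9 -33.9 149.3] F bank [-4.3 -1.4  2.6] w 0.0
```

```bash
python3 -m inch '[[-2,0,0,0,0,0,-1],[-4,0,0,0,0,0,-1],[-4,0,0,0,0,0,-1]]'; python3 st.py;  
```

```text
clock: 8.8
position: [0.5149, -0.0323, 0.1493]
ee_rot: [3.141, -0.002, -2.922]
wrist_force: [-4.8, -0.9, 2.5]
width: 0.001
t 8.8 bank mm [-58.7 -34.  149.3] F bank [-4.9  0.2  2.5] w 0.0
```

```bash
python3 -m inch '[[-3,0,0,0,0,0,-1],[-6,0,0,0,0,0,-1],[-6,0,0,0,0,0,-1]]'; python3 st.py;  
```

```text
clock: 9.1
position: [0.5214, -0.0313, 0.1494]
ee_rot: [3.141, -0.001, -2.922]
wrist_force: [-3.0, 0.6, 1.3]
width: 0.003
t 9.1 bank mm [-52.2 -34.4 149.4] F bank [-2.8  1.3  1.3] w 0.0
```

Lever 4 is free, so I throw it.

```bash
python3 -m inch '[[-6,0,0,0,0,0,-1],[-12,0,0,0,0,0,-1],[-18,0,0,0,0,0,-1],[-24,0,0,0,0,0,-1],[-30,0,0,0,0,0,-1],[-36,0,0,0,0,0,-1],[-42,0,0,0,0,0,-1],[-48,0,0,0,0,0,-1],[-53,0,0,0,0,0,-1],[-56,0,0,0,0,0,-1],[-56,0,0,0,0,0,-1]]'; python3 st.py; python3 -m inch '[[-2,0,0,0,0,0,-1],[-4,0,0,0,0,0,-1],[-6,0,0,0,0,0,-1],[-6,0,0,0,0,0,-1]]'; python3 st.py;
```

```text
clock: 10.2
position: [0.5768, -0.0202, 0.1493]
ee_rot: [-3.141, 0.0, -2.923]
wrist_force: [-1.9, 0.2, -1.6]
width: 0.001
t 10.2 bank mm [  4.4 -35.6 149.3] F bank [-1.8  0.6 -1.6] w 0.0
clock: 10.6
position: [0.5825, -0.019, 0.1497]
ee_rot: [-3.141, 0.0, -2.923]
wrist_force: [-2.5, 0.5, -0.3]
width: 0.007
t 10.6 bank mm [ 10.1 -35.7 149.7] F bank [-2.3  1.  -0.3] w 0.01
```

```bash
python3 -m inch '[[-2,0,0,0,0,0,-1],[-4,0,0,0,0,0,-1],[-4,0,0,0,0,0,-1]]'; python3 st.py; python3 -m inch '[[-1,0,0,0,0,0,-1],[-2,0,0,0,0,0,-1],[-2,0,0,0,0,0,-1]]'; python3 st.py
```

```text
clock: 10.9
position: [0.5861, -0.0182, 0.1496]
ee_rot: [3.142, -0.0, -2.923]
wrist_force: [-4.1, -0.4, 0.0]
width: 0.004
t 10.9 bank mm [ 13.9 -35.6 149.6] F bank [-4.1  0.4  0. ] w 0.0
clock: 11.2
position: [0.5872, -0.0179, 0.1493]
ee_rot: [3.141, -0.002, -2.924]
wrist_force: [-5.9, -0.3, -0.9]
width: 0.008
t 11.2 bank mm [ 15.1 -35.6 149.3] F bank [-5.8  1.  -0.9] w 0.01
```

```bash
python3 -m inch '[[-1,0,0,0,0,0,-1],[-1.5,0,0,0,0,0,-1],[-1.5,0,0,0,0,0,-1]]'; python3 st.py; python3 -m inch '[[-0.8,0,0,0,0,0,-1],[-1.5,0,0,0,0,0,-1],[-1.5,0,0,0,0,0,-1]]'; python3 st.py
```

```text
clock: 11.5
position: [0.5881, -0.0177, 0.149]
ee_rot: [3.141, -0.003, -2.924]
wrist_force: [-6.8, 0.1, -0.9]
width: 0.007
t 11.5 bank mm [ 15.9 -35.6 149. ] F bank [-6.6  1.6 -0.9] w 0.01
clock: 11.8
position: [0.589, -0.0175, 0.1488]
ee_rot: [3.141, -0.004, -2.924]
wrist_force: [-7.8, -1.4, -1.6]
width: 0.005
t 11.8 bank mm [ 16.9 -35.6 148.8] F bank [-7.9  0.3 -1.6] w 0.01
```

```bash
python3 -m inch '[[-1,0,0,0,0,0,-1],[-2,0,0,0,0,0,-1],[-3,0,0,0,0,0,-1],[-3,0,0,0,0,0,-1]]'; python3 st.py; python3 - <<'E'
from h import *
p=env.capture('scene'); c=p['image'][160:280,200:360,::-1]; cv2.imwrite('pics/s2.png',cv2.resize(c,None,fx=5,fy=5))
E
```

```text
clock: 12.2
position: [0.5909, -0.0171, 0.1483]
ee_rot: [3.141, -0.006, -2.924]
wrist_force: [-10.0, -0.7, -1.9]
width: 0.007
t 12.2 bank mm [ 18.8 -35.6 148.3] F bank [-9.9  1.5 -1.9] w 0.01
```

View pics/s2.png

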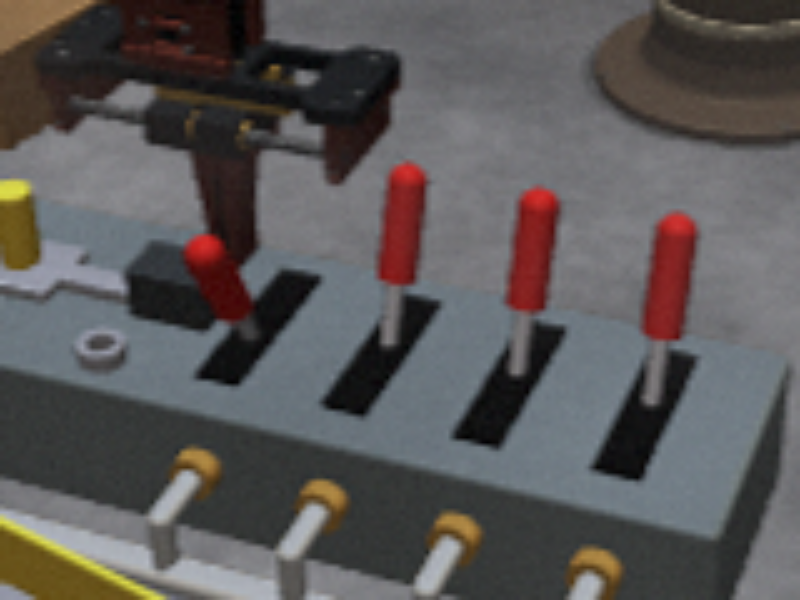

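Lever 4 now leans away, with its tip at about (241, 209) in the full image; the others lean towards the robot. I'll check its angle.

```bash
cat > ang.py <<'E'
from h import *
import sys
b=np.load('b.npy'); p=env.capture('scene')
for n,y in zip('1234',[.19,.115,.04,-.035]):
    print(n,[(a,np.round(proj(p,bw(b,[.118*np.sin(a-.45),y,.07+.118*np.cos(a-.45)])),0).tolist()) for a in (0,.06,.75,.8,.87,.92)])
E
python3 ang.py
```

```text
1 [(0, [336.0, 205.0]), (0.06, [335.0, 205.0]), (0.75, [326.0, 220.0]), (0.8, [326.0, 222.0]), (0.87, [325.0, 225.0]), (0.92, [324.0, 227.0])]
2 [(0, [308.0, 200.0]), (0.06, [308.0, 200.0]), (0.75, [297.0, 215.0]), (0.8, [297.0, 216.0]), (0.87, [295.0, 219.0]), (0.92, [295.0, 221.0])]
3 [(0, [282.0, 195.0]), (0.06, [281.0, 195.0]), (0.75, [270.0, 209.0]), (0.8, [269.0, 211.0]), (0.87, [268.0, 213.0]), (0.92, [267.0, 215.0])]
4 [(0, [257.0, 190.0]), (0.06, [256.0, 190.0]), (0.75, [243.0, 204.0]), (0.8, [242.0, 205.0]), (0.87, [241.0, 208.0]), (0.92, [240.0, 210.0])]
```

Lever 4 is at about 0.88, at its stop. Back off and retry lever 3.

```bash
python3 -m inch '[[15,0,0,0,0,0,-1],[50,0,0,0,0,0,-1],[90,2,0,0,0,0,-1],[115,15,0,0,0,0,-1],[115,45,0,0,0,0,-1],[110,70,0,0,0,0,-1],[100,75,0,0,0,0,-1],[94,75,0,0,0,0,-1],[89,75,0,0,0,0,-1],[86,75,0,0,0,0,-1],[84,75,0,0,0,0,-1],[84,75,0,0,0,0,-1]]'; python3 st.py;  python3 -m inch '[[-2,0,0,0,0,0,-1],[-4,0,0,0,0,0,-1],[-4,0,0,0,0,0,-1]]'; python3 st.py
```

```text
clock: 13.5
position: [0.495, 0.0374, 0.1493]
ee_rot: [-3.141, -0.002, -2.925]
wrist_force: [-2.6, -1.6, 2.0]
width: 0.005
t 13.5 bank mm [-63.   38.4 149.3] F bank [-2.9 -1.   2. ] w 0.01
clock: 13.8
position: [0.499, 0.039, 0.1495]
ee_rot: [3.142, -0.001, -2.924]
wrist_force: [-4.2, -0.4, 1.8]
width: 0.005
t 13.8 bank mm [-58.8  39.  149.5] F bank [-4.2  0.5  1.8] w 0.0
```

```bash
python3 -m inch '[[-3,0,0,0,0,0,-1],[-5,0,0,0,0,0,-1],[-5,0,0,0,0,0,-1]]'; python3 st.py
```

```text
clock: 14.1
position: [0.5044, 0.0405, 0.1496]
ee_rot: [3.142, -0.0, -2.923]
wrist_force: [-2.8, -0.5, 2.0]
width: 0.004
t 14.1 bank mm [-53.2  39.3 149.6] F bank [-2.8  0.2  2. ] w 0.0
```

Lever 3 is free, so I throw it up to just short of the stop.

```bash
python3 -m inch '[[-6,0,0,0,0,0,-1],[-12,0,0,0,0,0,-1],[-18,0,0,0,0,0,-1],[-24,0,0,0,0,0,-1],[-30,0,0,0,0,0,-1],[-36,0,0,0,0,0,-1],[-42,0,0,0,0,0,-1],[-48,0,0,0,0,0,-1],[-54,0,0,0,0,0,-1],[-60,0,0,0,0,0,-1],[-64,0,0,0,0,0,-1],[-65,0,0,0,0,0,-1]]'; python3 st.py; python3 -m inch '[[-2,0,0,0,0,0,-1],[-4,0,0,0,0,0,-1],[-6,0,0,0,0,0,-1],[-6,0,0,0,0,0,-1]]'; python3 st.py;
```

```text
clock: 15.3
position: [0.5683, 0.0548, 0.1494]
ee_rot: [3.142, 0.0, -2.923]
wrist_force: [-2.9, 1.0, -0.6]
width: 0.007
t 15.3 bank mm [ 12.3  39.5 149.4] F bank [-2.6  1.6 -0.6] w 0.01
clock: 15.7
position: [0.5724, 0.0557, 0.1491]
ee_rot: [3.141, -0.003, -2.923]
wrist_force: [-5.4, -0.4, -1.1]
width: 0.007
t 15.7 bank mm [ 16.5  39.5 149.1] F bank [-5.4  0.8 -1.1] w 0.01
```

```bash
python3 -m inch '[[-1,0,0,0,0,0,-1],[-2,0,0,0,0,0,-1],[-3,0,0,0,0,0,-1],[-4,0,0,0,0,0,-1],[-5,0,0,0,0,0,-1],[-5,0,0,0,0,0,-1]]'; python3 st.py
```

```text
clock: 16.3
position: [0.5752, 0.0563, 0.1482]
ee_rot: [3.141, -0.007, -2.924]
wrist_force: [-11.0, -2.0, -2.8]
width: 0.008
t 16.3 bank mm [ 19.4  39.4 148.2] F bank [-11.2   0.4  -2.8] w 0.01
```

```bash
python3 -m inch '[[15,0,0,0,0,0,-1],[50,0,0,0,0,0,-1],[90,2,0,0,0,0,-1],[117,15,0,0,0,0,-1],[117,45,0,0,0,0,-1],[112,70,0,0,0,0,-1],[102,75,0,0,0,0,-1],[97,75,0,0,0,0,-1],[92,75,0,0,0,0,-1],[89,75,0,0,0,0,-1],[87,75,0,0,0,0,-1],[87,75,0,0,0,0,-1]]'; python3 st.py;  python3 -m inch '[[-2,0,0,0,0,0,-1],[-3,0,0,0,0,0,-1],[-3,0,0,0,0,0,-1]]'; python3 st.py
```

```text
clock: 17.5
position: [0.4776, 0.1106, 0.1495]
ee_rot: [-3.141, -0.0, -2.925]
wrist_force: [-0.7, -0.3, -0.5]
width: 0.002
t 17.5 bank mm [-64.2 113.6 149.5] F bank [-0.7 -0.2 -0.5] w 0.0
clock: 17.8
position: [0.4796, 0.1117, 0.1495]
ee_rot: [-3.141, -0.001, -2.924]
wrist_force: [-4.3, -1.1, 2.0]
width: 0.004
t 17.8 bank mm [-62.  114.2 149.5] F bank [-4.4 -0.2  2. ] w 0.0
```

```bash
python3 -m inch '[[-2,0,0,0,0,0,-1],[-3,0,0,0,0,0,-1],[-3,0,0,0,0,0,-1]]'; python3 st.py
```

```text
clock: 18.1
position: [0.4831, 0.1128, 0.1497]
ee_rot: [3.141, -0.0, -2.923]
wrist_force: [-4.0, -0.2, 2.4]
width: 0.004
t 18.1 bank mm [-58.4 114.5 149.7] F bank [-4.   0.7  2.4] w 0.0
```

```bash
python3 -m inch '[[-3,0,0,0,0,0,-1],[-5,0,0,0,0,0,-1],[-5,0,0,0,0,0,-1]]'; python3 st.py
```

```text
clock: 18.4
position: [0.4885, 0.114, 0.1496]
ee_rot: [3.141, 0.0, -2.923]
wrist_force: [-3.4, -0.4, 2.4]
width: 0.007
t 18.4 bank mm [-52.9 114.5 149.6] F bank [-3.4  0.3  2.4] w 0.01
```

```bash
python3 -m inch '[[-6,0,0,0,0,0,-1],[-12,0,0,0,0,0,-1],[-18,0,0,0,0,0,-1],[-24,0,0,0,0,0,-1],[-30,0,0,0,0,0,-1],[-36,0,0,0,0,0,-1],[-42,0,0,0,0,0,-1],[-48,0,0,0,0,0,-1],[-54,0,0,0,0,0,-1],[-60,0,0,0,0,0,-1],[-64,0,0,0,0,0,-1],[-65,0,0,0,0,0,-1]]'; python3 st.py; python3 -m inch '[[-2,0,0,0,0,0,-1],[-4,0,0,0,0,0,-1],[-6,0,0,0,0,0,-1],[-6,0,0,0,0,0,-1]]'; python3 st.py;
```

```text
clock: 19.6
position: [0.552, 0.128, 0.1494]
ee_rot: [-3.142, -0.0, -2.923]
wrist_force: [-3.8, -0.6, -0.9]
width: 0.005
t 19.6 bank mm [ 12.2 114.4 149.4] F bank [-3.9  0.2 -0.9] w 0.01
clock: 20.0
position: [0.5563, 0.129, 0.1491]
ee_rot: [3.142, -0.003, -2.923]
wrist_force: [-5.8, -0.4, -1.1]
width: 0.005
t 20.0 bank mm [ 16.6 114.5 149.1] F bank [-5.8  0.9 -1.1] w 0.0
```

```bash
python3 -m inch '[[-1,0,0,0,0,0,-1],[-2,0,0,0,0,0,-1],[-3,0,0,0,0,0,-1],[-4,0,0,0,0,0,-1],[-5,0,0,0,0,0,-1],[-5,0,0,0,0,0,-1]]'; python3 st.py;  python3 -m inch '[[15,0,0,0,0,0,-1],[50,0,0,0,0,0,-1],[90,2,0,0,0,0,-1],[117,15,0,0,0,0,-1],[117,45,0,0,0,0,-1],[112,70,0,0,0,0,-1],[102,75,0,0,0,0,-1],[97,75,0,0,0,0,-1],[92,75,0,0,0,0,-1],[89,75,0,0,0,0,-1],[87,75,0,0,0,0,-1],[87,75,0,0,0,0,-1]]'; python3 st.py;  python3 -m inch '[[-2,0,0,0,0,0,-1],[-4,0,0,0,0,0,-1],[-4,0,0,0,0,0,-1]]'; python3 st.py
```

```text
clock: 20.6
position: [0.5591, 0.1296, 0.1483]
ee_rot: [-3.142, -0.007, -2.923]
wrist_force: [-10.8, -1.8, -1.5]
width: 0.002
t 20.6 bank mm [ 19.5 114.5 148.3] F bank [-10.9   0.6  -1.5] w 0.0
clock: 21.8
position: [0.4612, 0.1838, 0.1494]
ee_rot: [-3.141, -0.001, -2.925]
wrist_force: [-0.6, 0.1, 0.2]
width: 0.004
t 21.8 bank mm [-64.4 188.5 149.4] F bank [-0.6  0.2  0.2] w 0.0
clock: 22.1
position: [0.4649, 0.1854, 0.1496]
ee_rot: [-3.142, -0.001, -2.923]
wrist_force: [-3.2, -0.1, 2.5]
width: 0.006
t 22.1 bank mm [-60.5 189.3 149.6] F bank [-3.2  0.6  2.5] w 0.01
```

```bash
python3 -m inch '[[-3,0,0,0,0,0,-1],[-6,0,0,0,0,0,-1],[-6,0,0,0,0,0,-1]]'; python3 st.py
```

```text
clock: 22.4
position: [0.4716, 0.1871, 0.1497]
ee_rot: [3.141, 0.001, -2.923]
wrist_force: [-1.1, 1.0, 1.5]
width: 0.003
t 22.4 bank mm [-53.6 189.6 149.7] F bank [-0.9  1.3  1.5] w 0.0
```

Lever 1 is free.

```bash
python3 -m inch '[[-6,0,0,0,0,0,-1],[-12,0,0,0,0,0,-1],[-18,0,0,0,0,0,-1],[-24,0,0,0,0,0,-1],[-30,0,0,0,0,0,-1],[-36,0,0,0,0,0,-1],[-42,0,0,0,0,0,-1],[-48,0,0,0,0,0,-1],[-54,0,0,0,0,0,-1],[-60,0,0,0,0,0,-1],[-64,0,0,0,0,0,-1],[-65,0,0,0,0,0,-1]]'; python3 st.py; python3 -m inch '[[-2,0,0,0,0,0,-1],[-4,0,0,0,0,0,-1],[-6,0,0,0,0,0,-1],[-6,0,0,0,0,0,-1]]'; python3 st.py;python3 -m inch '[[-1,0,0,0,0,0,-1],[-2,0,0,0,0,0,-1],[-3,0,0,0,0,0,-1],[-4,0,0,0,0,0,-1],[-5,0,0,0,0,0,-1],[-5,0,0,0,0,0,-1]]'; python3 st.py
```

```text
clock: 23.6
position: [0.5347, 0.2009, 0.1493]
ee_rot: [-3.142, -0.0, -2.923]
wrist_force: [-3.8, -0.7, -0.5]
width: 0.004
t 23.6 bank mm [ 11.  189.4 149.3] F bank [-3.9  0.1 -0.5] w 0.0
clock: 24.0
position: [0.5396, 0.2021, 0.1494]
ee_rot: [-3.142, -0.002, -2.923]
wrist_force: [-5.5, -0.9, -0.8]
width: 0.008
t 24.0 bank mm [ 16.1 189.5 149.4] F bank [-5.5  0.3 -0.8] w 0.01
clock: 24.6
position: [0.5425, 0.2027, 0.1485]
ee_rot: [-3.141, -0.006, -2.923]
wrist_force: [-9.6, -0.8, -0.6]
width: 0.003
t 24.6 bank mm [ 19.  189.4 148.5] F bank [-9.5  1.3 -0.6] w 0.0
```

```bash
python3 -m inch '[[15,0,0,0,0,0,-1],[50,0,-10,0,0,0,-1],[60,0,-50,0,0,0,-1],[60,-30,-75,0,0,0,-1],[60,-70,-75,0,0,0,-1],[60,-115,-75,0,0,0,-1],[60,-160,-75,0,0,0,-1],[60,-205,-75,0,0,0,-1],[60,-250,-75,0,0,0,-1],[60,-295,-75,0,0,0,-1],[60,-340,-75,0,0,0,-1],[60,-385,-75,0,0,0,-1]]'; python3 st.py '[0,-226,225]'; python3 ang.py;  python3 - <<'E'
from h import *
p=env.capture('scene'); b=np.load('b.npy'); c=p['image'][160:310,170:370,::-1]; cv2.imwrite('pics/s3.png',cv2.resize(c,None,fx=4,fy=4))
print([d['at'] for d in env.landmark_of(p,'lock_knob')],proj(p,bw(b,[0,-.19,.124])))
E
```

```text
clock: 25.8
position: [0.5713, -0.1883, 0.2257]
ee_rot: [-3.139, 0.003, -2.923]
wrist_force: [0.8, -0.9, 0.3]
width: 0.009
t 25.8 bank mm [ -37.3 -198.5  225.7] F bank [ 0.6 -1.   0.3] w 0.01
shift [-37.3 -27.5   0.9] turn [-0.002  0.003  0.   ] q [-0.02  0.37  0.34  1.67 -0.14  1.11  2.15]
1 [(0, [336.0, 205.0]), (0.06, [335.0, 205.0]), (0.75, [326.0, 220.0]), (0.8, [326.0, 222.0]), (0.87, [325.0, 225.0]), (0.92, [324.0, 227.0])]
2 [(0, [308.0, 200.0]), (0.06, [308.0, 200.0]), (0.75, [297.0, 215.0]), (0.8, [297.0, 216.0]), (0.87, [295.0, 219.0]), (0.92, [295.0, 221.0])]
3 [(0, [282.0, 195.0]), (0.06, [281.0, 195.0]), (0.75, [270.0, 209.0]), (0.8, [269.0, 211.0]), (0.87, [268.0, 213.0]), (0.92, [267.0, 215.0])]
4 [(0, [257.0, 190.0]), (0.06, [256.0, 190.0]), (0.75, [243.0, 204.0]), (0.8, [242.0, 205.0]), (0.87, [241.0, 208.0]), (0.92, [240.0, 210.0])]
[[219.8, 231.8], [201.7, 204.8]] [202.48749904 205.19970744]
```

View pics/s3.png

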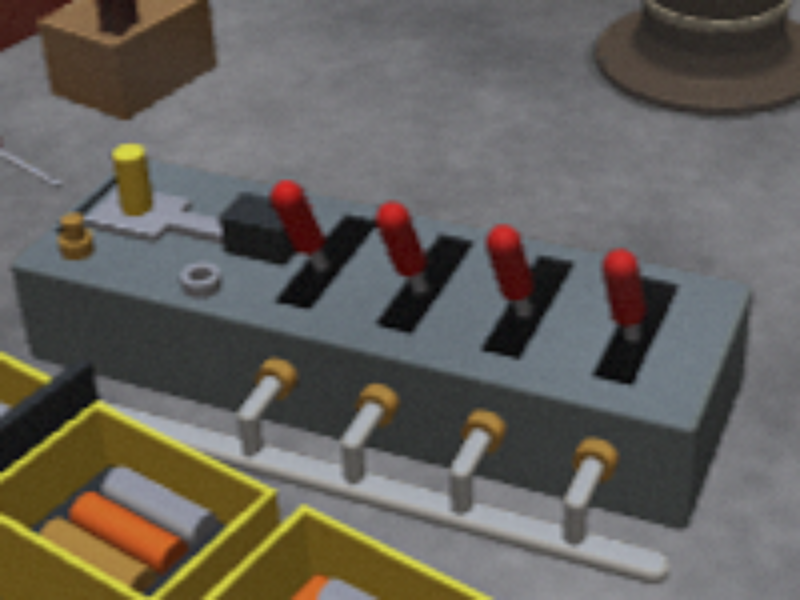

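All four levers lean fully over (tips at about (242,209), (269,214), (296,220), (325,226) in the full image, which match 0.87–0.9). The knob is still at its start. I move over behind the knob.

```bash
python3 -m inch '[[-18,-15,0,0,0,0,-1],[-37,-33,0,0,0,0,-1],[-37,-33,0,0,0,0,-1],[-37,-33,0,0,0,0,-1]]'; python3 st.py '[0,-230,115]'
```

```text
clock: 26.35
position: [0.6136, -0.2089, 0.2245]
ee_rot: [-3.142, 0.0, -2.922]
wrist_force: [0.5, 0.0, -1.0]
width: 0.002
t 26.35 bank mm [  -0.5 -227.7  224.5] F bank [ 0.5 -0.1 -1. ] w 0.0
shift [ -0.5  -2.2 109.5] turn [-0.     0.     0.001] q [ 0.02  0.46  0.34  1.55 -0.16  1.16  2.18]
```

```bash
python3 -m inch '[[0,-3,30,0,0,0,-1],[0,-3,60,0,0,0,-1],[0,-3,85,0,0,0,-1],[0,-3,100,0,0,0,-1],[0,-3,105,0,0,0,-1],[0,-3,107,0,0,0,-1],[0,-3,107,0,0,0,-1]]'; python3 st.py;  python3 -m inch '[[0,4,0,0,0,0,-1],[0,8,0,0,0,0,-1],[0,11,0,0,0,0,-1],[0,14,0,0,0,0,-1],[0,17,0,0,0,0,-1],[0,17,0,0,0,0,-1]]'; python3 st.py
```

```text
clock: 27.05
position: [0.6144, -0.2129, 0.1187]
ee_rot: [-3.141, 0.001, -2.923]
wrist_force: [0.2, -1.3, -0.1]
width: 0.001
t 27.05 bank mm [  -0.6 -231.8  118.7] F bank [-0.1 -1.3 -0.1] w 0.0
clock: 27.65
position: [0.6101, -0.1955, 0.1177]
ee_rot: [3.141, 0.0, -2.923]
wrist_force: [-0.5, -0.2, 0.1]
width: 0.006
t 27.65 bank mm [  -1.  -214.   117.7] F bank [-0.5 -0.1  0.1] w 0.01
```

```bash
python3 -m inch '[[0,3,0,0,0,0,-1],[0,6,0,0,0,0,-1],[0,9,0,0,0,0,-1],[0,9,0,0,0,0,-1]]'; python3 st.py
```

```text
clock: 28.05
position: [0.6081, -0.1873, 0.1176]
ee_rot: [-3.141, -0.0, -2.923]
wrist_force: [-0.1, -1.7, 0.2]
width: 0.008
t 28.05 bank mm [  -1.2 -205.5  117.6] F bank [-0.4 -1.6  0.2] w 0.01
```

```bash
python3 -m inch '[[0,3,0,0,0,0,-1],[0,6,0,0,0,0,-1],[0,9,0,0,0,0,-1],[0,9,0,0,0,0,-1]]'; python3 st.py;  python3 -m inch '[[0,3,0,0,0,0,-1],[0,6,0,0,0,0,-1],[0,6,0,0,0,0,-1]]'; python3 st.py
```

```text
clock: 28.45
position: [0.6061, -0.1779, 0.1176]
ee_rot: [3.141, -0.0, -2.923]
wrist_force: [0.2, -0.7, 0.2]
width: 0.006
t 28.45 bank mm [  -1.2 -195.9  117.6] F bank [ 0.  -0.7  0.2] w 0.01
clock: 28.75
position: [0.6048, -0.1721, 0.1176]
ee_rot: [3.141, -0.0, -2.923]
wrist_force: [0.6, -1.4, -0.4]
width: 0.005
t 28.75 bank mm [  -1.1 -189.9  117.6] F bank [ 0.3 -1.5 -0.4] w 0.0
```

```bash
python3 - <<'E'
from h import *
p=env.capture('scene'); c=p['image'][150:270,160:320,::-1]; cv2.imwrite('pics/s4.png',cv2.resize(c,None,fx=5,fy=5))
E
```

```text
(no output)
```

View pics/s4.png

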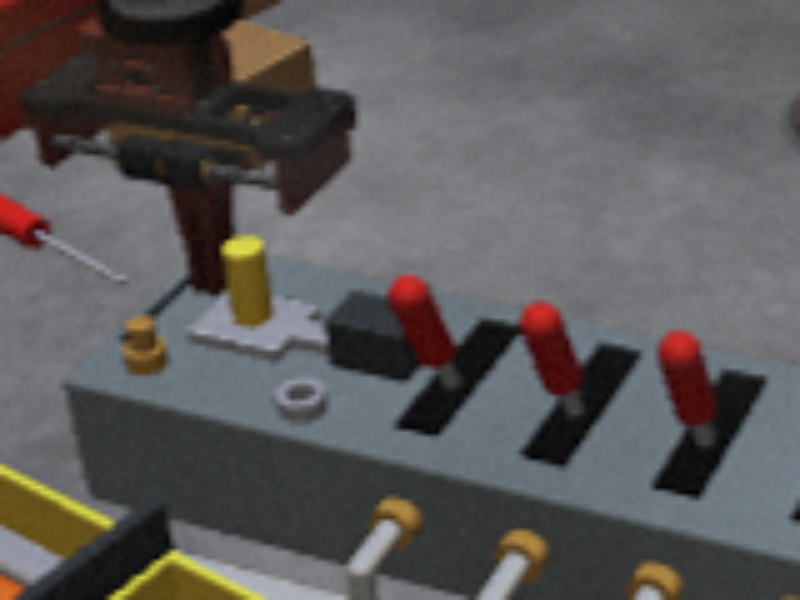

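The fingers push the knob and the slide is moving (knob at about (209, 207), some 20 mm along). Nothing else has been touched. I carry on.

```bash
python3 -m inch '[[0,3,0,0,0,0,-1],[0,6,0,0,0,0,-1],[0,9,0,0,0,0,-1],[0,12,0,0,0,0,-1],[0,12,0,0,0,0,-1]]'; python3 st.py;  python3 -m inch '[[0,2,0,0,0,0,-1],[0,4,0,0,0,0,-1],[0,6,0,0,0,0,-1],[0,6,0,0,0,0,-1]]'; python3 st.py
```

```text
clock: 29.3
position: [0.6022, -0.1603, 0.1176]
ee_rot: [3.141, -0.0, -2.923]
wrist_force: [-0.0, -1.3, -0.4]
width: 0.002
t 29.3 bank mm [  -1.1 -177.8  117.6] F bank [-0.3 -1.2 -0.4] w 0.0
clock: 29.7
position: [0.601, -0.1548, 0.1176]
ee_rot: [3.141, -0.0, -2.923]
wrist_force: [0.1, -1.3, -0.1]
width: 0.009
t 29.7 bank mm [  -1.1 -172.2  117.6] F bank [-0.2 -1.3 -0.1] w 0.01
```

```bash
python3 -m inch '[[0,1.5,0,0,0,0,-1],[0,3,0,0,0,0,-1],[0,4,0,0,0,0,-1],[0,4,0,0,0,0,-1]]'; python3 st.py;  python3 -m inch '[[0,1,0,0,0,0,-1],[0,2,0,0,0,0,-1],[0,3,0,0,0,0,-1],[0,3,0,0,0,0,-1]]'; python3 st.py
```

```text
clock: 30.1
position: [0.6002, -0.151, 0.1176]
ee_rot: [3.141, 0.0, -2.923]
wrist_force: [1.0, -2.0, 0.5]
width: 0.005
t 30.1 bank mm [  -1.1 -168.4  117.6] F bank [ 0.6 -2.1  0.5] w 0.01
clock: 30.5
position: [0.5995, -0.1481, 0.1176]
ee_rot: [3.141, 0.0, -2.923]
wrist_force: [1.0, -1.7, -0.2]
width: 0.005
t 30.5 bank mm [  -1.1 -165.4  117.6] F bank [ 0.6 -1.9 -0.2] w 0.01
```

```bash
python3 -m inch '[[0,1,0,0,0,0,-1],[0,2,0,0,0,0,-1],[0,3,0,0,0,0,-1],[0,3,0,0,0,0,-1]]'; python3 st.py;  python3 -m inch '[[0,1,0,0,0,0,-1],[0,2,0,0,0,0,-1],[0,2,0,0,0,0,-1]]'; python3 st.py
```

```text
clock: 30.9
position: [0.599, -0.146, 0.1177]
ee_rot: [-3.141, 0.0, -2.924]
wrist_force: [1.9, -4.0, -1.2]
width: 0.004
t 30.9 bank mm [  -1.2 -163.2  117.7] F bank [ 1.  -4.3 -1.2] w 0.0
clock: 31.2
position: [0.5988, -0.145, 0.1177]
ee_rot: [-3.139, 0.001, -2.924]
wrist_force: [2.4, -6.7, -2.8]
width: -0.0
t 31.2 bank mm [  -1.1 -162.2  117.7] F bank [ 0.9 -7.  -2.8] w -0.0
```

At the stop. I press slightly more, then let go, back away and lift.

```bash
python3 -m inch '[[0,1,0,0,0,0,-1],[0,2,0,0,0,0,-1],[0,3,0,0,0,0,-1],[0,3,0,0,0,0,-1]]'; python3 st.py; python3 -m inch '[[0,-8,0,0,0,0,-1],[0,-25,0,0,0,0,-1],[0,-35,0,0,0,0,-1],[0,-35,-30,0,0,0,-1],[0,-35,-70,0,0,0,-1],[0,-35,-110,0,0,0,-1],[20,-35,-120,0,0,0,-1],[60,-35,-120,0,0,0,-1],[100,-35,-120,0,0,0,-1],[140,-35,-120,0,0,0,-1],[140,-35,-120,0,0,0,-1]]'; python3 st.py; python3 - <<'E'
from h import *
b=np.load('b.npy')
p=env.capture('scene'); c=p['image'][160:310,170:370,::-1]; cv2.imwrite('pics/s5.png',cv2.resize(c,None,fx=4,fy=4))
print([(s,np.round(proj(p,bw(b,[0,-.19+s,.124])),1)) for s in(.03,.04,.047)],[d['at'] for d in env.landmark_of(p,'lock_knob')])
p=env.capture('top'); cv2.imwrite('pics/t5.png',p['image'][:,:,::-1])
E
```

```text
clock: 31.6
position: [0.5985, -0.1438, 0.1178]
ee_rot: [-3.137, 0.001, -2.926]
wrist_force: [4.7, -11.2, -5.6]
width: 0.008
t 31.6 bank mm [  -1.2 -160.9  117.8] F bank [  2.2 -12.   -5.6] w 0.01
clock: 32.7
position: [0.4639, -0.2073, 0.2381]
ee_rot: [3.14, -0.001, -2.929]
wrist_force: [-1.4, -0.2, 0.5]
width: 0.005
t 32.7 bank mm [-146.3 -193.8  238.1] F bank [-1.4  0.1  0.5] w 0.0
[(0.03, array([211.5, 207.1])), (0.04, array([214.5, 207.7])), (0.047, array([216.6, 208.2]))] [[215.1, 208.7], [298.4, 225.5]]
```

View pics/s5.png

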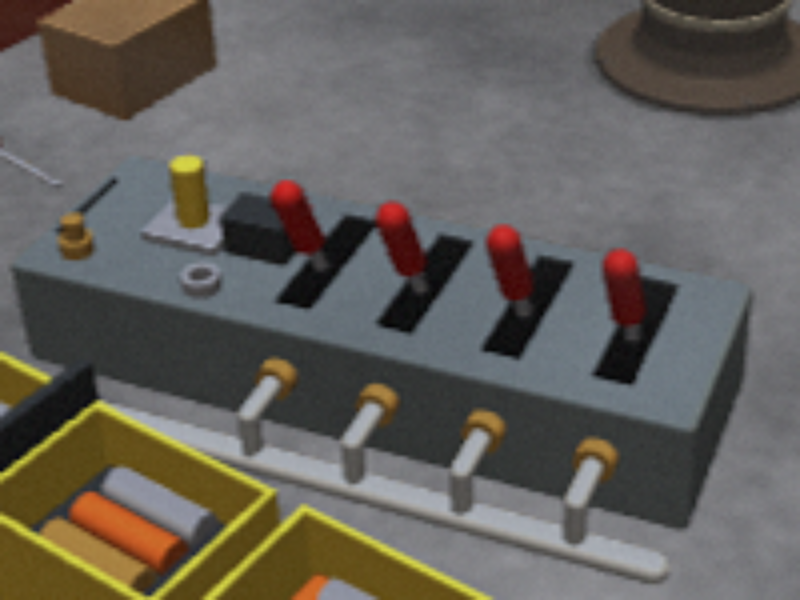

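View pics/t5.png

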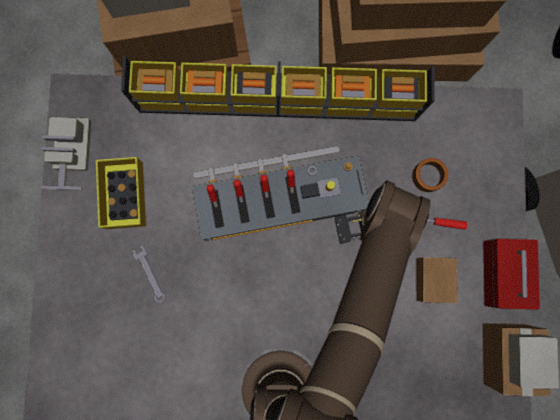

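The slide's plate is up against the keeper, with the knob at about (217, 208). All four levers are over, and the fitting, collar and bench items are where they were. The arm is clear, so I hand in.

```bash
python3 -c "from station import env; print(env.hand_in())"
```

```text
the job is handed in; nothing more can be done
None
```

The air bank is shut off and locked, and the job was handed in with the clock at about 33 s of the 72 s allowed.

- **Levers:** I probed 1, 2 and 3 first. All three were blocked, so I eased off each at about 7–11 N. Lever 4 was free, and the working order was 4, 3, 2, 1. Each was pushed to its springy stop at about 10–12 N. In the scene image, all four tips matched about 0.87–0.9 rad.
- **Lock slide:** I pushed it to its stop, where the force reached 12 N sideways and 13–14 N in total, then let go and lifted clear. The image shows the plate against the keeper.
- **Readings that differed:** The network's knob landmark was about 1.5 px short of the position calculated for full travel, which is within its error. The sideways force while the slide moved read 1–2 N rather than the stated 2.5 N.
- **Everything else:** The fitting, collar and bench items looked unmoved in the last scene and top pictures. The arm hid part of the screwdriver in the top view. The arm was clear of everything at the end. I saw forces only at the end of each move, so a brief peak in between would not have shown.

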